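# Make room in the row of component cases and slide the wide one in

## Robot

A 7-joint arm with a two-finger parallel gripper is mounted at the origin on the work surface. World frame = base frame: x ahead of the robot, y to its left, z up, the work surface at z = 0. Lengths are in m, angles in degrees, forces in N, time in s.
With the tool pointing down it reaches from about 0.425 to 1.025 m from the base axis. Payload 9.4 kg.
Tool frame: the origin (TCP) lies on the mounting face of the last link; the fingertips stand 173 mm ahead of it and the grasp point (between the pads) lies 155 mm ahead of it; z points along the fingers, y is the line along which they close (so a half turn about z gives the same grasp; the last joint's range is limited). The gripper opens to 85 mm and grips with 20 to 120 N. Pads are 22 mm wide; open, the fingers measure 114 mm over their backs; the gripper's body (76 mm by 85 mm) begins 54 mm behind the grasp point. The pads swing forward as they close: fully open they stand 13 mm farther back than shut.
Start: joints at [66.824, 34.337, -0.143, 91.639, 0.103, 54.024, -4.572], TCP at [0.233, -0.686, 0.405] pointing down, gripper open.
Joint ranges: [-147.43, 147.43], [-19.82, 112.94], [-74.19, 73.91], [6.32, 146.72], [-59.91, 239.91], [6.04, 106.73], [-150.56, 150.56]. Speed limits (degrees/s): [127.2, 127.2, 172.46, 172.46, 180, 180, 180].

## Interface

Orientations are given as [roll, pitch, yaw] about the fixed x, y, z axes, in that order (R = Rz(yaw) Ry(pitch) Rx(roll)).
In Python, from plant import manip gives the robot as it stands. The module is installed in compiled form; this text tells all that it offers.
- The arm moves only by the shell command python3 -m inch 'ROWS' [FORCE]. ROWS is text: rows parted by semicolons, each of 7 numbers parted by spaces: the opening in per cent of the stroke, from 0 (shut) to 100 (fully open), then the shift along the tool's x, y, z in units of 30 mm (1.0 is 30 mm), then the turn, a rotation vector about the tool's x, y, z in units of 5 degrees (1.0 is 5 degrees). In form: hand tx ty tz ax ay az; .... A call has 1 to 10 rows; each row shifts and turns the commanded pose from where the row before left it, along the tool's axes as they then stand; what a row does not reach is not made up. A row lasts 1/12 s, in which the tool goes at most 41.7 mm and 7.16 degrees, less where a joint would pass 70% of its speed; a pose out of reach is approached as far as the arm can. A call is refused whole if a number of a shift passes 1 or a number of a turn 1, either way. A call with a gripper value outside its range is refused whole. The fingers move at their own pace and stop on an object; FORCE is the grip in N (left out, the last holds). Time passes only in rows, so rows that do not move let the fingers close. It gives the time, the measured TCP pose, the force, the opening and the grip force at its end, in the units of the state.
- manip.state(): the state, without advancing time (a new reading comes with each control period).
- manip.snapshot(name): name is "scene" or "top"; returns a dict with "img" (420x560x3 uint8, red, green, blue), "mtx" (3x3 intrinsics, pixels), "view" (4x4, takes a point from world to camera coordinates). Camera axes: x right, y up, looking along -z (the intrinsics and any distortion apply to the point x, -y, -z); pixel columns grow to the right and rows downward; lengths in m; the calibration is good to about 2 mm. A picture is of the moment at which its call begins. There is no depth.
- manip.job_done(): hands the job in; it is judged then, once.
The state is a dict: "clock": time; "q": joint angles; "qvel": joint speeds; "joint_efforts": joint torques, N m; "tcp_pos": TCP position; "orientation": TCP orientation; "force": force on the tool from outside, world axes, zero at the start; "wrist_torque": the same for the moment, N m; "grip_width": finger opening in m; "grip_force": force on a finger pad.
Only numpy, scipy, OpenCV 4.12 (cv2) and the standard library are available. Lean on these libraries where they do the work, as an engineer would, in place of code of your own. Each camera call takes 0.05 s, during which the arm holds its last target. There are 200 camera calls.

## Task

Gently nudge the two pairs of component cases in the rack apart, towards the end stops, until the place between them is wide enough, then slide the loose wide case down into the opened place between them, turned like its neighbours (white and grey halves side by side along the row) and square with them, so that it stands fully down on the rack floor and all cases are upright. Feel your way: neither push the cases nor press the wide one in hard, don't lift the others out, and leave the flux tin and the solder spool where they are.

Things in the scene. Friction and masses are not known exactly. Their poses are not given: they have to be found in the camera images.
- wide_case: the loose case: upright white-and-grey plastic, 48 mm along own x, 57 mm thick along own y, 56 mm high, 0.17 to 0.29 kg; lower edges along x rounded, radius 4 mm. Origin: centre of underside, z up. It starts standing on the work board (top at z = 16 mm). Either way round is right in the row. Can be gripped on the two faces 48 mm apart
- rack: wooden rack, fixed on the work board. Origin: centre of its underside; y along the row, x across, z up. Base 86 x 290 x 10 mm: the cases stand on its floor, 10 mm above the origin, between two lips along y, 6 mm high above the floor, inner faces at x = -31 and +31 mm
- row_middle (a point): middle of the rack's floor (axes as the rack). A metal bracket with two upright end stops faced with rubber buffers (10 N per mm), 50 mm high, is clamped to the rack: the buffers are 220 mm apart along y, but the bracket sits up to 9 mm to either side of this point; where is not reported and must be felt. With all five cases in the row about 3 mm of play is left in all
- case_a: one of four thin cases in the rack, in any order, two on either side of the open place, which is 29 to 36 mm wide at first; gaps of up to 20 mm to each other and to the stops. 56 mm along own x, 40 mm thick along own y (the row), 48 mm high, 0.1 to 0.25 kg, square edges. Origin: centre of underside. Slides on the smooth floor under a few newtons; pushed near its top it may tip
- case_b: one of four thin cases in the rack, in any order, two on either side of the open place, which is 29 to 36 mm wide at first; gaps of up to 20 mm to each other and to the stops. 56 mm along own x, 40 mm thick along own y (the row), 52 mm high, 0.1 to 0.25 kg, square edges. Origin: centre of underside. Slides on the smooth floor under a few newtons; pushed near its top it may tip
- case_c: one of four thin cases in the rack, in any order, two on either side of the open place, which is 29 to 36 mm wide at first; gaps of up to 20 mm to each other and to the stops. 56 mm along own x, 40 mm thick along own y (the row), 56 mm high, 0.1 to 0.25 kg, square edges. Origin: centre of underside. Slides on the smooth floor under a few newtons; pushed near its top it may tip
- case_d: one of four thin cases in the rack, in any order, two on either side of the open place, which is 29 to 36 mm wide at first; gaps of up to 20 mm to each other and to the stops. 56 mm along own x, 40 mm thick along own y (the row), 60 mm high, 0.1 to 0.25 kg, square edges. Origin: centre of underside. Slides on the smooth floor under a few newtons; pushed near its top it may tip
- flux_tin: bystander: round metal flux tin, 62 mm diameter, 22 mm high, standing on the board; origin: centre of its underside
- solder_spool: bystander: black solder spool, 52 mm diameter, 34 mm high, standing on end on the board; origin: centre of its underside
Things that resemble listed ones, but are neither listed nor needed, are in the scene too. Leave any purple look-alike of the case_b alone.

How it is judged (in metres and radians):
On the way:
1. the wide case is at its place in the row, fully down on the rack floor (z of wide_case in the frame of rack between 0.006 and 0.013 m and x of wide_case in the frame of rack between -0.008 and 0.008 m and y of wide_case in the frame of rack between -0.014 and 0.014 m and angle between wide_case's own z axis and vertical below 0.06 rad and angle between the x axis of wide_case and the x axis of rack, either way round below 0.07 rad), for 0.2 s.
At the end, for the whole second after the job is handed in: The wide case stands in the rack within 14 mm of its middle along the row and 8 mm across, at rest; it and the four thin cases are down on the rack floor (within 3 mm), upright within 0.06 rad and square with the rack within 0.07 rad, the thin ones within 8 mm of the row's centre line (all of step 1 and linear speed of wide_case below 0.02 m/s and z of case_a in the frame of rack between 0.006 and 0.013 m and angle between each of case_a, case_b, case_c, case_d's own z axis and vertical below 0.06 rad and angle between the x axis of each of case_a, case_b, case_c, case_d and the x axis of rack, either way round below 0.07 rad and x of case_a in the frame of rack between -0.008 and 0.008 m and z of case_b in the frame of rack between 0.006 and 0.013 m and x of case_b in the frame of rack between -0.008 and 0.008 m and z of case_c in the frame of rack between 0.006 and 0.013 m and x of case_c in the frame of rack between -0.008 and 0.008 m and z of case_d in the frame of rack between 0.006 and 0.013 m and x of case_d in the frame of rack between -0.008 and 0.008 m); the robot touches nothing.
It fails at once if a case in the row is pushed or pressed with more than 25 N by the robot or by the wide case (contact force between any of the fingers, the arm, wide_case and case_a above 25 N or contact force between any of the fingers, the arm, wide_case and case_b above 25 N or contact force between any of the fingers, the arm, wide_case and case_c above 25 N or contact force between any of the fingers, the arm, wide_case and case_d above 25 N).
It fails at once if the wide case is pressed on the rack or its end stops with more than 40 N (contact force between wide_case and rack above 40 N).
It fails at once if a case of the row is lifted off the rack floor by more than 12 mm or tipped by more than 0.35 rad (z of any of case_a, case_b, case_c, case_d in the frame of rack above 0.022 m or angle between any of case_a, case_b, case_c, case_d's own z axis and vertical above 0.35 rad).
It fails at once if the flux tin or the solder spool is moved by more than 15 mm (distance of any of flux_tin, solder_spool from where it was at the start of the episode above 0.015 m).
It also fails if it takes over 64 s, if anything falls off the work surface, if the arm or the gripper's body presses on something with over 40 N, if the wrist force passes 120 N, or if a joint passes its speed limit or range.

## Working session

There is one attempt and no reset: what is moved stays moved. The work goes in short steps, Python scripts to look and compute and a shell command to move; the robot and the scene stay as the last step left them, time stands still between calls to the robot, and variables do not carry over. Pictures are saved under pics/ and viewed, at most 10 in all, crops included, and the job is handed in when it is done.

```bash
mkdir -p pics; python3 - <<'E'
from plant import manip
import cv2,numpy as np
s=manip.state();print({k:np.round(v,3).tolist() for k,v in s.items()})
for n in("scene","top"):
    d=manip.snapshot(n);cv2.imwrite(f"pics/{n}0.png",d["img"][:,:,::-1]);print(n,d["mtx"].tolist(),np.round(d["view"],4).tolist())
    np.savez(f"{n}0.npz",**d)
    print(d.keys())
E
```

```text
{'clock': 0.0, 'q': [66.825, 34.386, -0.145, 91.679, 0.105, 54.027, -4.573], 'qvel': [-0.011, 0.02, 0.075, -0.039, -0.061, 0.066, -0.035], 'joint_efforts': [0.0, -77.645, 1.565, -25.802, 0.012, 0.009, -0.0], 'tcp_pos': [0.233, -0.686, 0.404], 'orientation': [-179.908, 0.01, 18.783], 'force': [0.176, 0.489, 0.529], 'wrist_torque': [0.048, 0.039, -0.044], 'grip_force': 0.0, 'grip_width': 0.085}
scene [[478.9875715640077, 0.0, 284.3316962907684], [0.0, 478.9875715640077, 211.60070857839526], [0.0, 0.0, 1.0]] [[0.3744, 0.9272, 0.007, -0.1833], [-0.538, 0.2111, 0.8161, 0.2093], [0.7552, -0.3094, 0.5779, -1.5108], [0.0, 0.0, 0.0, 1.0]]
dict_keys(['img', 'mtx', 'view'])
top [[390.41139616305736, 0.0, 285.2895171631184], [0.0, 390.41139616305736, 210.42400818054065], [0.0, 0.0, 1.0]] [[-0.0193, -0.9998, 0.0, -0.0227], [0.9817, -0.0189, 0.1896, -0.496], [-0.1896, 0.0037, 0.9819, -0.9268], [0.0, 0.0, 0.0, 1.0]]
dict_keys(['img', 'mtx', 'view'])
```

View pics/scene0.png

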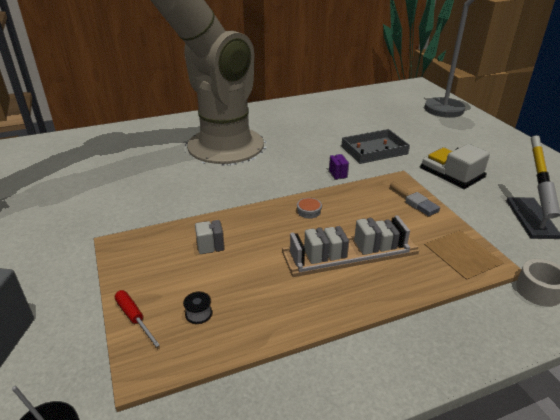

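View pics/top0.png

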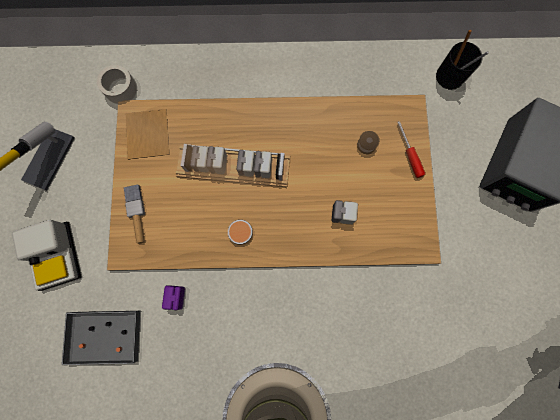

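The scene view shows the wide case at about (210,237), the rack at (350,245), the tin at (309,208) and the spool at (198,307). In the top view the rack is at (235,165), the wide case at (345,212), the tin at (240,232) and the spool at (368,142). I'll enlarge the rack and the wide case.

```bash
python3 - <<'E'
import cv2,numpy as np
t=cv2.imread("pics/top0.png");s=cv2.imread("pics/scene0.png")
a=cv2.resize(t[138:192,168:298],None,fx=6,fy=6,interpolation=2)
b=cv2.resize(t[192:232,325:365],(240,240),interpolation=2)
c=cv2.resize(s[210:275,278:423],None,fx=5.4,fy=5.4,interpolation=2)[:,:780]
b2=cv2.resize(s[215:257,187:232],None,fx=5.5,fy=5.5,interpolation=2)
o=np.zeros((600,800,3),np.uint8)
o[:324,:780]=a; o[330:570,:240]=b; o[330:330+b2.shape[0],260:260+b2.shape[1]]=b2
cv2.imwrite("pics/c1.png",o)
cv2.imwrite("pics/c2.png",c)
E
```

```text
(no output)
```

View pics/c1.png

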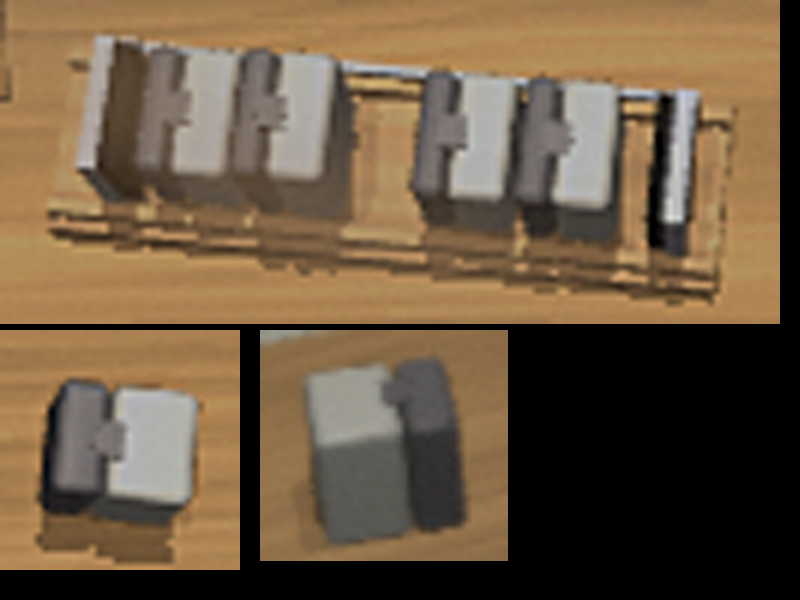

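View pics/c2.png

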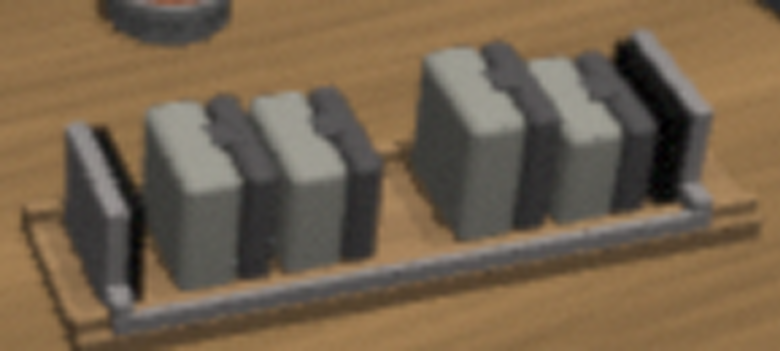

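The enlarged top view shows the row's cases and both stops, with clean wide-case top corners. The scene crop gives the order from -y to +y: tall, lower, gap (near column 400), tallest, lower. Next I'll cast rays through these corner pixels.

```bash
cat >geo.py <<'E'
import numpy as np
def cast(n,px,z):
    d=np.load(n) if isinstance(n,str) else n
    V=d["view"];K=d["mtx"];px=np.atleast_2d(np.array(px,float))
    r=np.c_[(px-K[:2,2])/[K[0,0],K[1,1]],np.ones(len(px))]*[1,-1,-1]
    R=V[:3,:3];o=-R.T@V[:3,3];w=r@R
    return o+w*((z-o[2])/w[:,2])[:,None]
E
python3 - <<'E'
import numpy as np
from geo import cast
np.set_printoptions(precision=4,suppress=True)
T=lambda p:(np.array(p)+.5)/6-.5+[168,138]
W=lambda p:(np.array(p)-[0,330]+.5)/6-.5+[325,192]
S=lambda p:(np.array(p)-[260-0,330]+.5)/5.5-.5+[187,215]
C=lambda p:(np.array(p)+.5)/5.4-.5+[278,210]
def rep(n,p):
    c=p.mean(0);print(n,p[:,:2].tolist() if 0 else np.round(p[:,:2],4).tolist(),"mean",c)
def yaw(a,b): return np.degrees(np.arctan2(*(b-a)[[1,0]]))
w=cast("top0.npz",W([(66,380),(200,392),(191,504),(51,491)]),.072);rep("wide top",w)
print("yaw x:",yaw(w[2],w[1]),yaw(w[3],w[0]),"y-90:",yaw(w[1],w[0])-90,yaw(w[2],w[3])-90)
w=cast("scene0.npz",S([(306,376),(443,358),(457,425),(316,446)]),.072);rep("wide scene",w)
w=cast("scene0.npz",S([(330,543),(467,526)]),.016);rep("wide scene bottom front",w)
r=cast("top0.npz",T([(50,238),(716,297)]),.016);rep("rack near bottom edge",r);print(yaw(r[1],r[0])-90)
r=cast("top0.npz",T([(72,60),(736,110)]),.032);rep("rack far corners",r)
print(yaw(r[1],r[0])-90)
r=cast("scene0.npz",C([(24,208),(80,348),(760,232)]),.016);rep("rack scene",r)
# gap faces at top: case2 -y... left pair (image) = +y pair
for nm,p,z in(("D far/near right edge",[(338,60),(325,180)],.086),("Rpair left edge",[(427,72),(416,192)],.078),("right case end",[(617,85),(612,210)],.082),("left end",[(150,52),(137,165)],.074),
 ("stopL inner",[(112,40),(97,170)],.076),("stopR inner",[(668,92),(660,220)],.076)):
    rep(nm,cast("top0.npz",T(p),z))
r=cast("scene0.npz",C([(286,268),(344,262),(375,253),(462,238)]),.026);rep("scene bottom front case2 l, mid, r, case3 l",r)
E
```

```text
wide top [[0.5145, -0.1556], [0.5085, -0.2099], [0.4624, -0.2038], [0.4688, -0.1476]] mean [ 0.4885 -0.1792  0.072 ]
yaw x: -7.598388297537449 -9.993931419264664 y-90: -6.353381392544165 -6.496481243766453
wide scene [[0.4651, -0.203], [0.4734, -0.1487], [0.5182, -0.1557], [0.511, -0.21]] mean [ 0.4919 -0.1794  0.072 ]
wide scene bottom front [[0.5029, -0.2079], [0.5128, -0.1539]] mean [ 0.5079 -0.1809  0.016 ]
rack near bottom edge [[0.5956, 0.2524], [0.5634, -0.0378]] mean [0.5795 0.1073 0.016 ]
-6.319060263177477
rack far corners [[0.6713, 0.241], [0.6429, -0.0481]] mean [0.6571 0.0965 0.032 ]
-5.610515951754664
rack scene [[0.5532, -0.0314], [0.6401, -0.0427], [0.6786, 0.2448]] mean [0.624  0.0569 0.016 ]
D far/near right edge [[0.6491, 0.1165], [0.5978, 0.1212]] mean [0.6234 0.1189 0.086 ]
Rpair left edge [[0.6461, 0.0807], [0.5944, 0.0851]] mean [0.6203 0.0829 0.078 ]
right case end [[0.6375, 0.0018], [0.584, 0.0045]] mean [0.6108 0.0032 0.082 ]
left end [[0.6586, 0.1969], [0.6095, 0.201]] mean [0.634 0.199 0.074]
stopL inner [[0.6634, 0.2124], [0.607, 0.217]] mean [0.6352 0.2147 0.076 ]
stopR inner [[0.6362, -0.0191], [0.5811, -0.0149]] mean [ 0.6087 -0.017   0.076 ]
scene bottom front case2 l, mid, r, case3 l [[0.6372, 0.0473], [0.6425, 0.0704], [0.6421, 0.0846], [0.6468, 0.1217]] mean [0.6422 0.081  0.026 ]
```

```bash
cat >go.py <<'E'
# python3 go.py x y z yaw : remaining shift (tool units of 30mm) & turn (5deg)
import sys,numpy as np
from scipy.spatial.transform import Rotation as R
from plant import manip
s=manip.state();r=R.from_euler('xyz',s["orientation"],degrees=True)
print("t",round(s["clock"],2),"tcp",np.round(s["tcp_pos"],4),"rpy",np.round(s["orientation"],2),"F",np.round(s["force"],1),"grip",round(s["grip_width"],4),round(s["grip_force"],1))
if len(sys.argv)>4:
    x,y,z,w=map(float,sys.argv[1:5])
    print("shift",np.round(r.inv().apply(np.array([x,y,z])-s["tcp_pos"])/.03,3),"turn",np.round((r.inv()*R.from_euler('xyz',[180,0,w],degrees=True)).as_rotvec(degrees=True)/5,3))
E
python3 -m inch '0 0 0 0 0 0 -1;0 0 0 0 0 0 -1;0 0 0 0 0 0 -1;0 0 0 0 0 0 -1;0 0 0 0 0 0 -1;0 0 0 0 0 0 -1;0 0 0 0 0 0 -1;0 0 0 0 0 0 -1;0 0 0 0 0 0 -1;0 0 0 0 0 0 -1'
python3 -m inch '0 0 0 0 0 0 -1;0 0 0 0 0 0 -1;0 0 0 0 0 0 -1;0 0 0 0 0 0 0;0 0 0 0 0 0 0'
python3 go.py .62 .101 .40 83.7
```

```text
clock: 0.93
tcp_pos: [0.2333, -0.6863, 0.4042]
orientation: [-180.0, -0.0, 69.0]
force: [-0.8, 0.4, -0.3]
grip_width: -0.0
grip_force: 0.0
clock: 1.35
tcp_pos: [0.2331, -0.6864, 0.4042]
orientation: [-180.0, -0.0, 83.6]
force: [0.5, -0.1, -0.3]
grip_width: -0.0002
grip_force: 0.0
t 1.35 tcp [ 0.2331 -0.6864  0.4042] rpy [-1.7999e+02 -5.0000e-02  8.3620e+01] F [ 0.5 -0.1 -0.3] grip -0.0002 0.0
shift [27.518  9.898  0.161] turn [-0.002 -0.009 -0.016]
```

```bash

python3 -m inch '0 .5 .18 0 0 0 0;0 1 .36 0 0 0 0;0 1 .36 0 0 0 0;0 1 .36 0 0 0 0;0 1 .36 0 0 0 0;0 1 .36 0 0 0 0;0 1 .36 0 0 0 0;0 1 .36 0 0 0 0;0 1 .36 0 0 0 0;0 1 .36 0 0 0 0' >/dev/null
python3 -m inch '0 1 .36 0 0 0 0;0 1 .36 0 0 0 0;0 1 .36 0 0 0 0;0 1 .36 0 0 0 0;0 1 .36 0 0 0 0;0 1 .36 0 0 0 0;0 1 .36 0 0 0 0;0 1 .36 0 0 0 0;0 1 .36 0 0 0 0;0 1 .36 0 0 0 0' >/dev/null
python3 -m inch '0 1 .36 0 0 0 0;0 1 .36 0 0 0 0;0 1 .36 0 0 0 0;0 1 .36 0 0 0 0;0 1 .36 0 0 0 0;0 1 .36 0 0 0 0;0 1 .36 .5 0 0 0;0 .5 .18 1 0 0 0;0 0 0 1 0 0 0;0 0 0 .5 0 0 0' 
python3 -m inch '0 0 0 0 0 0 0;0 0 0 0 0 0 0'>/dev/null
python3 go.py .62 .101 .30 83.7
```

```text
clock: 3.85
tcp_pos: [0.6105, 0.0888, 0.3115]
orientation: [-179.8, 0.0, 83.7]
force: [-1.0, -0.4, -0.8]
grip_width: -0.0003
grip_force: 0.0
t 4.02 tcp [0.6109 0.0874 0.3141] rpy [-1.799e+02  4.000e-02  8.369e+01] F [0.2 1.3 0.4] grip -0.0 0.0
shift [0.484 0.251 0.471] turn [-0.02   0.007 -0.002]
```

```bash

python3 -m inch '0 .48 .25 .45 0 0 0;0 0 0 .4 0 0 0;0 0 0 0 0 0 0;0 0 0 0 0 0 0' >/dev/null
python3 go.py .62 .101 .30 83.7
python3 - <<'E'
from plant import manip
import cv2,numpy as np
o=np.zeros((600,760,3),np.uint8)
d=manip.snapshot("scene");o[:360]=cv2.resize(d["img"][185:275,265:455,::-1],(760,360),interpolation=2)
e=manip.snapshot("top");o[360:]=cv2.resize(e["img"][138:198,150:340,::-1],(760,240),interpolation=2)
cv2.imwrite("pics/p1.png",o)
E
```

```text
t 4.35 tcp [0.6198 0.1002 0.2895] rpy [-1.7997e+02  3.0000e-02  8.3730e+01] F [ 0.7 -0.8 -0.3] grip 0.0003 0.0
shift [ 0.027  0.003 -0.351] turn [-0.005  0.007  0.007]
```

View pics/p1.png

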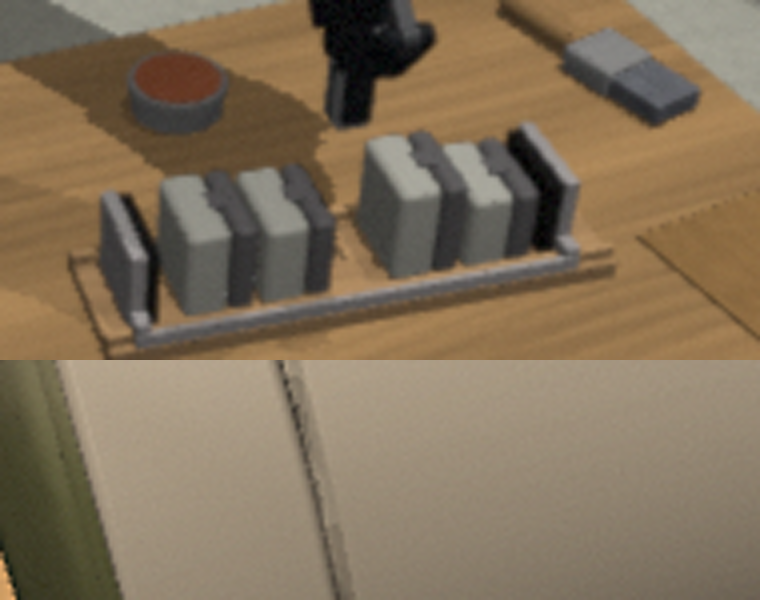

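The finger tip (crop 350,122) stands over the open place between crop columns 330 and 390. The two views put the gap centre at about y=0.103, so I'll shift 3 mm and go down slowly.

```bash

python3 -m inch '0 .1 0 .3 0 0 0;0 0 0 .5 0 0 0;0 0 0 .1 0 0 0;0 0 0 .05 0 0 0;0 0 0 .05 0 0 0;0 0 0 .04 0 0 0;0 0 0 .04 0 0 0;0 0 0 .04 0 0 0' 
python3 go.py .62 .103 .207 83.7
```

```text
clock: 5.12
tcp_pos: [0.6205, 0.1037, 0.2558]
orientation: [180.0, -0.0, 83.8]
force: [0.4, -0.3, -0.2]
grip_width: 0.0002
grip_force: 0.0
t 5.12 tcp [0.6205 0.1037 0.2558] rpy [ 1.7997e+02 -1.0000e-02  8.3780e+01] F [ 0.4 -0.3 -0.2] grip 0.0002 0.0
shift [-0.027 -0.015  1.628] turn [ 0.006 -0.002  0.015]
```

```bash

python3 -m inch '0 0 0 .04 0 0 0;0 0 0 .04 0 0 0;0 0 0 .04 0 0 0;0 0 0 .04 0 0 0;0 0 0 .04 0 0 0;0 0 0 .04 0 0 0' 
python3 -m inch '0 0 0 .04 0 0 0;0 0 0 .04 0 0 0;0 0 0 .04 0 0 0;0 0 0 .04 0 0 0'
python3 go.py .62 .103 .207 83.7
```

```text
clock: 5.62
tcp_pos: [0.6204, 0.1037, 0.2482]
orientation: [-180.0, -0.0, 83.8]
force: [-0.1, -0.3, -0.0]
grip_width: 0.0003
grip_force: 0.0
clock: 5.95
tcp_pos: [0.6204, 0.1038, 0.2434]
orientation: [-180.0, 0.0, 83.8]
force: [-0.2, -0.9, 0.0]
grip_width: -0.0004
grip_force: 0.0
t 5.95 tcp [0.6204 0.1038 0.2434] rpy [-180.      0.     83.79] F [-0.2 -0.9  0. ] grip -0.0004 0.0
shift [-0.026 -0.009  1.214] turn [-0.001  0.     0.017]
```

```bash

python3 -m inch '0 0 0 .5 0 0 0;0 0 0 .5 0 0 0;0 0 0 .2 0 0 0;0 .05 0 0 0 0 0;0 .05 0 0 0 0 0;0 .05 0 0 0 0 0' |sed -n '1,2p;4p'
python3 -m inch '0 .03 0 0 0 0 0;0 .03 0 0 0 0 0;0 .03 0 0 0 0 0' |sed -n '1,2p;4p'
python3 -m inch '0 .03 0 0 0 0 0;0 .03 0 0 0 0 0;0 .03 0 0 0 0 0' |sed -n '1,2p;4p'
```

```text
clock: 6.45
tcp_pos: [0.6211, 0.1085, 0.2081]
force: [0.5, -0.7, -0.2]
clock: 6.7
tcp_pos: [0.6213, 0.1109, 0.2081]
force: [1.1, -1.1, 0.2]
clock: 6.95
tcp_pos: [0.6215, 0.1136, 0.2077]
force: [-0.8, -1.2, 0.2]
```

```bash

for i in 1; do
python3 -m inch '0 .03 0 0 0 0 0;0 .03 0 0 0 0 0' |sed -n '2p;4p'
python3 -m inch '0 .03 0 0 0 0 0;0 .03 0 0 0 0 0' |sed -n '2p;4p'
done
```

```text
tcp_pos: [0.6216, 0.1154, 0.2076]
force: [0.6, 0.3, 0.2]
tcp_pos: [0.6217, 0.1164, 0.2074]
force: [-1.4, -5.5, 1.2]
```

```bash

python3 -m inch '0 0 0 0 0 0 0' |sed -n '2p;4p'
python3 -m inch '0 .02 0 0 0 0 0' |sed -n '2p;4p'
python3 -m inch '0 .02 0 0 0 0 0' |sed -n '2p;4p'
```

```text
tcp_pos: [0.6217, 0.1164, 0.2074]
force: [-1.7, -4.3, 1.4]
tcp_pos: [0.6218, 0.1167, 0.2074]
force: [-0.7, -7.9, 2.6]
tcp_pos: [0.6218, 0.1169, 0.2074]
force: [-2.3, -8.7, 2.4]
```

```bash

python3 -m inch '0 .03 0 0 0 0 0;0 0 0 0 0 0 0' |sed -n '2p;4p'
python3 -m inch '0 .02 0 0 0 0 0;0 0 0 0 0 0 0' |sed -n '2p;4p'
```

```text
tcp_pos: [0.6219, 0.1173, 0.2074]
force: [-2.0, -9.0, 1.1]
tcp_pos: [0.6219, 0.1174, 0.2073]
force: [-0.9, -10.5, 1.4]
```

```bash

python3 -m inch '0 -.1 0 0 0 0 0;0 -.3 0 0 0 0 0;0 -.25 0 0 0 0 0;0 0 0 0 0 0 0' |sed -n '2p;4p'
python3 -m inch '0 -.03 0 0 0 0 0;0 -.03 0 0 0 0 0;0 -.03 0 0 0 0 0;0 -.03 0 0 0 0 0' |sed -n '2p;4p'
python3 -m inch '0 -.03 0 0 0 0 0;0 -.03 0 0 0 0 0;0 -.03 0 0 0 0 0' |sed -n '2p;4p'
```

```text
tcp_pos: [0.6199, 0.0987, 0.2075]
force: [0.1, -1.2, 0.4]
tcp_pos: [0.6196, 0.0973, 0.2076]
force: [-0.1, 0.8, -0.1]
tcp_pos: [0.6193, 0.0944, 0.2076]
force: [-0.2, -1.2, -0.7]
```

```bash

python3 -m inch '0 -.03 0 0 0 0 0;0 -.03 0 0 0 0 0;0 -.03 0 0 0 0 0;0 -.03 0 0 0 0 0' |sed -n '2p;4p'
python3 -m inch '0 -.03 0 0 0 0 0;0 -.03 0 0 0 0 0;0 -.03 0 0 0 0 0' |sed -n '2p;4p'
python3 -m inch '0 -.03 0 0 0 0 0;0 -.03 0 0 0 0 0' |sed -n '2p;4p'
```

```text
tcp_pos: [0.619, 0.0905, 0.2076]
force: [-0.4, 0.0, 0.4]
tcp_pos: [0.6186, 0.0878, 0.2075]
force: [0.6, 1.4, 0.3]
tcp_pos: [0.6184, 0.0861, 0.2076]
force: [0.6, 0.2, -0.4]
```

```bash

python3 -m inch '0 -.03 0 0 0 0 0;0 -.03 0 0 0 0 0;0 -.03 0 0 0 0 0' |sed -n '2p;4p'
python3 -m inch '0 -.03 0 0 0 0 0;0 -.03 0 0 0 0 0' |sed -n '2p;4p'
python3 -m inch '0 -.03 0 0 0 0 0;0 -.03 0 0 0 0 0' |sed -n '2p;4p'
```

```text
tcp_pos: [0.6181, 0.0834, 0.2076]
force: [0.1, 0.0, -0.4]
tcp_pos: [0.6182, 0.0822, 0.2077]
force: [1.1, 4.6, 0.3]
tcp_pos: [0.618, 0.0814, 0.2078]
force: [1.6, 7.9, 0.2]
```

```bash

python3 -m inch '0 -.03 0 0 0 0 0;0 0 0 0 0 0 0' |sed -n '2p;4p'
python3 -m inch '0 -.03 0 0 0 0 0;0 0 0 0 0 0 0' |sed -n '2p;4p'
```

```text
tcp_pos: [0.618, 0.0811, 0.2079]
force: [1.3, 9.2, 0.2]
tcp_pos: [0.618, 0.0808, 0.208]
force: [1.6, 9.6, 0.1]
```

```bash

python3 -m inch '0 -.04 0 0 0 0 0;0 0 0 0 0 0 0;0 0 0 0 0 0 0' |sed -n '2p;4p'
python3 -m inch '0 -.04 0 0 0 0 0;0 0 0 0 0 0 0;0 0 0 0 0 0 0' |sed -n '2p;4p'
python3 - <<'E'
from plant import manip
import cv2,numpy as np
d=manip.snapshot("scene");cv2.imwrite("pics/s2.png",d["img"][:,:,::-1])
cv2.imwrite("pics/p2.png",cv2.resize(d["img"][205:280,278:428,::-1],(800,400),interpolation=2))
E
```

```text
tcp_pos: [0.6178, 0.0803, 0.208]
force: [0.5, 12.3, 0.3]
tcp_pos: [0.6178, 0.0799, 0.2082]
force: [0.5, 14.7, 0.6]
```

View pics/p2.png

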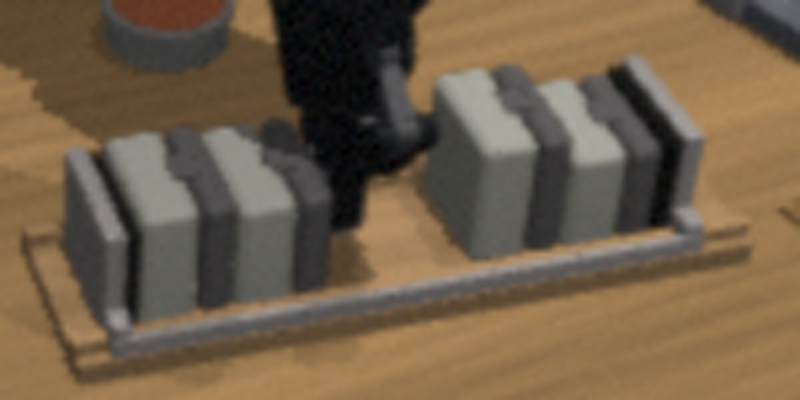

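The picture shows the -y pair packed on its stop (crop 65–325) and the tall case at (430–530). It isn't clear whether the +y pair is fully on its stop, so I'll push that side again.

```bash

python3 -m inch '0 .2 0 0 0 0 0;0 .4 0 0 0 0 0;0 .4 0 0 0 0 0;0 .2 0 0 0 0 0;0 0 0 0 0 0 0' |sed -n '1,2p;4p'
python3 -m inch '0 .03 0 0 0 0 0;0 .03 0 0 0 0 0;0 .03 0 0 0 0 0' |sed -n '2p;4p'
```

```text
clock: 11.42
tcp_pos: [0.6212, 0.1137, 0.2075]
force: [0.4, 0.6, -0.1]
tcp_pos: [0.6215, 0.1135, 0.2075]
force: [-0.0, 0.7, 0.1]
```

```bash

python3 -m inch '0 .02 0 0 0 0 0;0 .02 0 0 0 0 0;0 0 0 0 0 0 0' |sed -n '2p;4p'
python3 -m inch '0 .02 0 0 0 0 0;0 .02 0 0 0 0 0;0 0 0 0 0 0 0' |sed -n '2p;4p'
python3 -m inch '0 .02 0 0 0 0 0;0 .02 0 0 0 0 0;0 0 0 0 0 0 0' |sed -n '2p;4p'
```

```text
tcp_pos: [0.6217, 0.1152, 0.2076]
force: [0.0, -0.4, -0.1]
tcp_pos: [0.6217, 0.1159, 0.2075]
force: [0.1, -2.3, 0.9]
tcp_pos: [0.6218, 0.1166, 0.2075]
force: [-1.0, -5.8, 0.4]
```

```bash

python3 -m inch '0 .04 0 0 0 0 0;0 .04 0 0 0 0 0;0 0 0 0 0 0 0' |sed -n '2p;4p'
python3 -m inch '0 .03 0 0 0 0 0;0 0 0 0 0 0 0;0 0 0 0 0 0 0' |sed -n '2p;4p'
python3 - <<'E'
from plant import manip
import cv2,numpy as np
d=manip.snapshot("scene")
cv2.imwrite("pics/p3.png",cv2.resize(d["img"][205:280,278:428,::-1],(800,400),interpolation=2))
E
```

```text
tcp_pos: [0.622, 0.1175, 0.2073]
force: [-1.3, -8.9, 1.9]
tcp_pos: [0.622, 0.1178, 0.2072]
force: [-0.1, -11.9, 2.5]
```

View pics/p3.png

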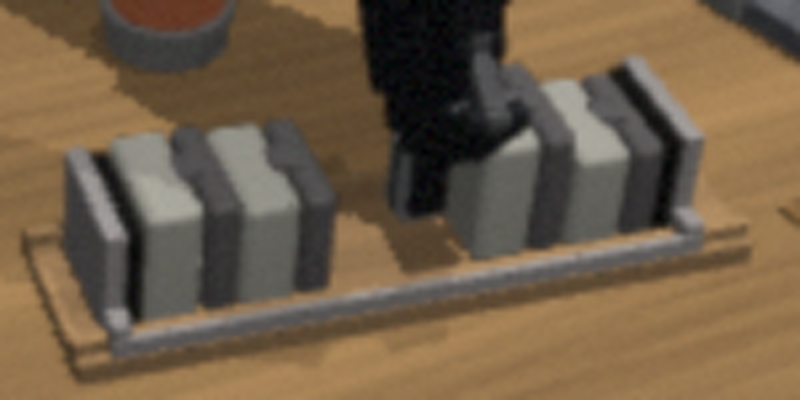

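The knuckle (crop 470–520, row 140) may be touching the tall case's top instead of the pad touching its side. I'll back off, raise 12 mm and feel again.

```bash

python3 -m inch '0 -.2 0 0 0 0 0;0 -.1 0 -.2 0 0 0;0 0 0 -.2 0 0 0;0 0 0 0 0 0 0' |sed -n '1,2p;4p'
python3 -m inch '0 .1 0 0 0 0 0;0 .04 0 0 0 0 0;0 0 0 0 0 0 0' |sed -n '2p;4p'
python3 -m inch '0 .02 0 0 0 0 0;0 .02 0 0 0 0 0;0 0 0 0 0 0 0' |sed -n '2p;4p'
python3 -m inch '0 .02 0 0 0 0 0;0 .02 0 0 0 0 0;0 0 0 0 0 0 0' |sed -n '2p;4p'
```

```text
clock: 13.3
tcp_pos: [0.6217, 0.1128, 0.2211]
force: [0.8, 0.1, 0.4]
tcp_pos: [0.6217, 0.117, 0.2196]
force: [0.5, -0.8, -0.2]
tcp_pos: [0.6218, 0.1173, 0.2193]
force: [-0.9, -1.9, 0.2]
tcp_pos: [0.6219, 0.118, 0.2194]
force: [-0.2, -4.4, 0.7]
```

```bash

python3 -m inch '0 .03 0 0 0 0 0;0 .03 0 0 0 0 0;0 0 0 0 0 0 0' |sed -n '2p;4p'
python3 -m inch '0 .04 0 0 0 0 0;0 0 0 0 0 0 0;0 0 0 0 0 0 0' |sed -n '2p;4p'
python3 -m inch '0 -.15 0 0 0 0 0;0 -.1 0 -.15 0 0 0;0 0 0 -.15 0 0 0;0 0 0 0 0 0 0' |sed -n '1,2p;4p'
python3 -m inch '0 .08 0 0 0 0 0;0 .04 0 0 0 0 0;0 0 0 0 0 0 0' |sed -n '2p;4p'
python3 -m inch '0 .03 0 0 0 0 0;0 .02 0 0 0 0 0;0 0 0 0 0 0 0' |sed -n '2p;4p'
```

```text
tcp_pos: [0.6221, 0.1188, 0.2194]
force: [-0.8, -8.3, 1.1]
tcp_pos: [0.6222, 0.1193, 0.2194]
force: [-0.2, -10.2, 1.6]
clock: 14.88
tcp_pos: [0.6219, 0.1149, 0.2297]
force: [0.4, 0.1, 0.0]
tcp_pos: [0.6219, 0.1182, 0.2286]
force: [0.3, -0.3, 0.0]
tcp_pos: [0.622, 0.1188, 0.2284]
force: [0.4, -3.3, 1.7]
```

```bash

python3 -m inch '0 .04 0 0 0 0 0;0 .03 0 0 0 0 0;0 0 0 0 0 0 0' |sed -n '2p;4p'
python3 -m inch '0 -.3 0 0 0 0 0;0 -.5 0 0 0 0 0;0 -.4 0 0 0 0 0;0 0 0 0 0 0 0;0 0 0 0 0 0 0' |sed -n '1,2p;4p'
python3 -m inch '0 -.02 0 0 0 0 0;0 -.02 0 0 0 0 0;0 0 0 0 0 0 0' |sed -n '2p;4p'
```

```text
tcp_pos: [0.6222, 0.1196, 0.2284]
force: [-0.1, -8.5, 4.0]
clock: 16.05
tcp_pos: [0.6184, 0.0842, 0.2285]
force: [-1.0, -0.5, 0.4]
tcp_pos: [0.6183, 0.0849, 0.2286]
force: [-0.5, -0.6, 0.8]
```

```bash

python3 -m inch '0 -.05 0 0 0 0 0;0 -.03 0 0 0 0 0;0 0 0 0 0 0 0' |sed -n '2p;4p'
python3 -m inch '0 -.02 0 0 0 0 0;0 -.02 0 0 0 0 0;0 0 0 0 0 0 0' |sed -n '2p;4p'
python3 -m inch '0 -.02 0 0 0 0 0;0 -.02 0 0 0 0 0;0 0 0 0 0 0 0' |sed -n '2p;4p'
python3 -m inch '0 -.02 0 0 0 0 0;0 -.02 0 0 0 0 0;0 0 0 0 0 0 0' |sed -n '2p;4p'
```

```text
tcp_pos: [0.618, 0.0819, 0.2285]
force: [0.1, -0.0, -0.3]
tcp_pos: [0.6179, 0.0807, 0.2285]
force: [-0.0, -0.5, -0.8]
tcp_pos: [0.6178, 0.08, 0.2286]
force: [-0.0, 1.9, -0.5]
tcp_pos: [0.6177, 0.0794, 0.2287]
force: [0.2, 5.4, -0.9]
```

```bash

python3 -m inch '0 -.04 0 0 0 0 0;0 -.03 0 0 0 0 0;0 0 0 0 0 0 0' |sed -n '2p;4p'
python3 -m inch '0 .3 0 0 0 0 0;0 .2 0 -.5 0 0 0;0 0 0 -1 0 0 0;0 0 0 -1 0 0 0;0 0 0 -1 0 0 0;0 -.5 -.2 -.5 0 0 0;0 -1 -.35 0 0 0 0;0 -1 -.35 0 0 0 0;50 -1 -.35 0 0 0 0;100 -1 -.35 0 0 0 0' |sed -n '2p;4p'
python3 -m inch '100 -1 -.35 0 0 0 0;100 -1 -.35 0 0 0 0;100 -1 -.35 0 0 0 0;100 -1 -.35 0 0 0 0;100 -.5 -.2 0 0 0 0;100 0 0 0 0 0 0;100 0 0 0 0 0 0' >/dev/null
python3 go.py .490 -.179 .205 83.7
```

```text
tcp_pos: [0.6175, 0.0787, 0.2288]
force: [-0.4, 9.1, -0.9]
tcp_pos: [0.5557, -0.0393, 0.3487]
force: [0.8, -0.9, -0.2]
t 18.97 tcp [ 0.4938 -0.1678  0.3486] rpy [-1.7997e+02  4.0000e-02  8.3630e+01] F [0.1 1.4 0.4] grip 0.0854 0.0
shift [-0.381 -0.083  4.787] turn [-0.006  0.007 -0.015]
```

```bash

python3 -m inch '100 -.38 -.08 .3 0 0 0;100 0 0 1 0 0 0;100 0 0 1 0 0 0;100 0 0 1 0 0 0;100 0 0 .8 0 0 0;100 0 0 .5 0 0 0;100 0 0 .2 0 0 0;100 0 0 0 0 0 0' 25 |sed -n '2p;4p'
python3 go.py .490 -.179 .205 83.7
python3 - <<'E'
from plant import manip
import cv2,numpy as np
d=manip.snapshot("scene");i=d["img"][:,:,::-1]
o=np.zeros((600,800,3),np.uint8)
o[:280,:300]=cv2.resize(i[195:265,175:250],(300,280),interpolation=2)
o[:300,310:]=cv2.resize(i[212:272,305:403],(490,300),interpolation=2)
e=manip.snapshot("top");o[310:574,:600]=cv2.resize(e["img"][138:193,168:293,::-1],(600,264),interpolation=2)
cv2.imwrite("pics/p4.png",o);np.savez("scene4.npz",**d);np.savez("top4.npz",**e)
E
```

```text
tcp_pos: [0.4907, -0.177, 0.2028]
force: [0.6, -0.4, 0.3]
t 19.63 tcp [ 0.4907 -0.177   0.2028] rpy [-1.7984e+02 -3.0000e-02  8.3900e+01] F [ 0.6 -0.4  0.3] grip 0.0854 0.0
shift [-0.069 -0.017 -0.072] turn [-0.033 -0.006  0.04 ]
```

View pics/p4.png

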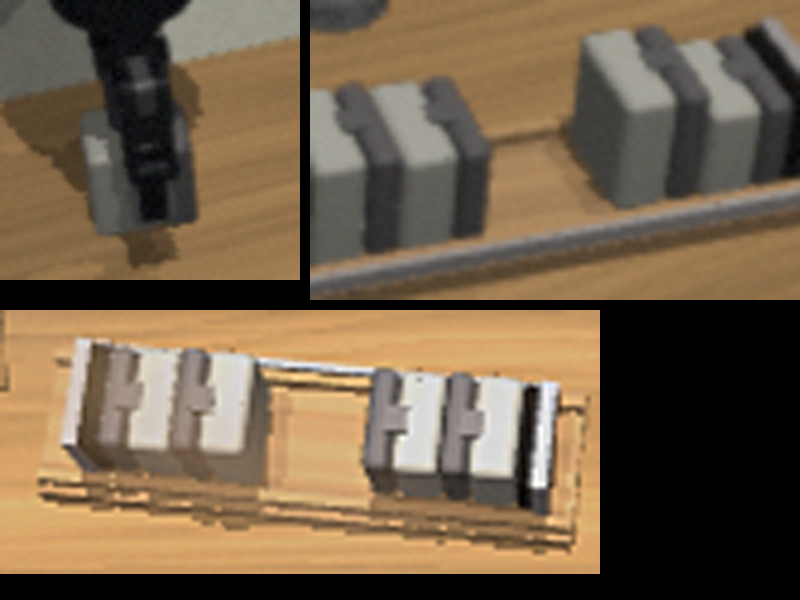

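The pictures show the finger near the wide case's middle, and the row upright and packed with an open gap: in the top crop the faces are at about columns 262 and 368. I'll compare those camera faces with the felt ones to find the camera bias.

```bash
python3 - <<'E'
import numpy as np
from geo import cast
T=lambda p:(np.array(p)-[0,310]+.5)/4.8-.5+[168,138]
print(np.round(cast("top4.npz",T([(267,358),(256,450)]),.086),4))
print(np.round(cast("top4.npz",T([(374,370),(364,468)]),.078),4))
S=lambda p:(np.array(p)-[310,0]+.5)/5-.5+[305,212]
print(np.round(cast("scene4.npz",S([(484,236),(625,207)]),.026),4))
E
python3 go.py .490 -.179 .205 83.7
```

```text
[[0.6491 0.1182 0.086 ]
 [0.5999 0.1232 0.086 ]]
[[0.6444 0.0639 0.078 ]
 [0.5917 0.069  0.078 ]]
[[0.643  0.0656 0.026 ]
 [0.6484 0.1319 0.026 ]]
t 19.73 tcp [ 0.491  -0.1774  0.2048] rpy [-180.     -0.     83.84] F [0.5 0.7 0.4] grip 0.0852 0.0
shift [-0.055 -0.029 -0.008] turn [-0.    -0.001  0.029]
```

```bash

python3 -m inch '30 0 0 0 0 0 0;30 0 0 0 0 0 0;30 0 0 0 0 0 0;30 0 0 0 0 0 0;30 0 0 0 0 0 0;30 0 0 0 0 0 0;30 0 0 0 0 0 0;30 0 0 0 0 0 0' 40
python3 -m inch '30 0 0 -.3 0 0 0;30 0 0 -1 0 0 0;30 0 0 -1 0 0 0;30 0 0 -1 0 0 0;30 0 0 -.5 0 0 0;30 0 0 0 0 0 0'
python3 go.py .619 .0994 .32 83.7
```

```text
clock: 20.4
tcp_pos: [0.4909, -0.1781, 0.2055]
orientation: [179.9, 0.0, 83.8]
force: [-0.2, -0.2, 8.2]
grip_width: 0.0473
grip_force: 40.7
clock: 20.9
tcp_pos: [0.4911, -0.1782, 0.3224]
orientation: [179.7, 0.1, 83.7]
force: [0.1, -1.1, -2.3]
grip_width: 0.048
grip_force: 42.1
t 20.9 tcp [ 0.4911 -0.1782  0.3224] rpy [1.7969e+02 7.0000e-02 8.3740e+01] F [ 0.1 -1.1 -2.3] grip 0.048 42.1
shift [9.663 3.23  0.085] turn [0.061 0.015 0.008]
```

```bash

python3 -m inch '30 .5 .17 0 0 0 0;30 1 .33 0 0 0 0;30 1 .33 0 0 0 0;30 1 .34 0 0 0 0;30 1 .33 0 0 0 0;30 1 .34 0 0 0 0;30 1 .33 0 0 0 0;30 1 .34 0 0 0 0;30 1 .33 0 0 0 0;30 .7 .24 0 0 0 0' >/dev/null
python3 -m inch '30 .4 .12 0 0 0 0;30 0 0 0 0 0 0;30 0 0 0 0 0 0;30 0 0 0 0 0 0' >/dev/null
python3 go.py .619 .0994 .28 83.7
```

```text
t 22.07 tcp [0.6167 0.0962 0.318 ] rpy [-1.7992e+02  1.1000e-01  8.3700e+01] F [-0.5 -0.  -1.3] grip 0.0479 42.1
shift [0.116 0.066 1.266] turn [-0.016  0.021 -0.001]
```

```bash

python3 -m inch '30 .11 .06 .4 0 0 0;30 0 0 .5 0 0 0;30 0 0 .36 0 0 0;30 0 0 0 0 0 0;30 0 0 0 0 0 0' >/dev/null
python3 go.py .619 .0994 .278 83.7
python3 - <<'E'
from plant import manip
import cv2,numpy as np
d=manip.snapshot("scene");i=d["img"][:,:,::-1];np.savez("scene5.npz",**d)
cv2.imwrite("pics/p5.png",cv2.resize(i[185:275,290:410],(800,600),interpolation=2))
E
```

```text
t 22.48 tcp [0.6192 0.1005 0.2798] rpy [-1.7989e+02  5.0000e-02  8.3740e+01] F [ 0.3  0.8 -1.6] grip 0.0477 42.1
shift [-0.035 -0.002  0.059] turn [-0.023  0.01   0.008]
```

View pics/p5.png

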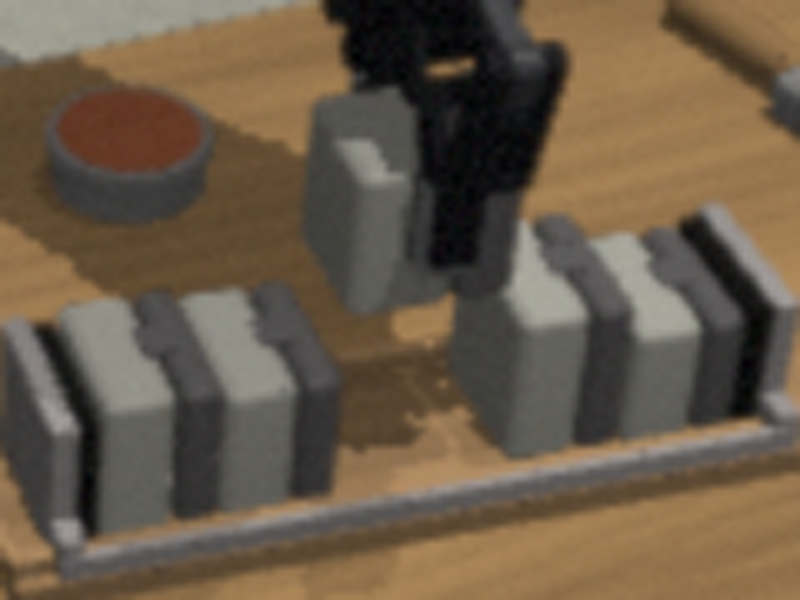

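```bash
python3 - <<'E'
import numpy as np
from geo import cast
S=lambda p:(np.array(p)+.5)/6.667-.5+[290,185]
print(np.round(cast("scene5.npz",S([(357,312),(508,293)]),.0905),4))
print(np.round(cast("scene5.npz",S([(337,492),(514,455)]),.026),4), "row")
print(np.round(cast("scene5.npz",S([(292,395),(337,388),(516,328)]),.078),4), "tops: c2 white-left.., c2 right, c3 left(z .086!)")
print(np.round(cast("scene5.npz",S([(516,328)]),.086),4))
d=np.load("scene5.npz");i=d["img"].astype(int)
for r in (224,227,229): print(r,[tuple(i[r,c]) for c in range(338,372)] if r==227 else '')
E
```

```text
[[0.6326 0.0744 0.0905]
 [0.6413 0.1237 0.0905]]
[[0.6423 0.0677 0.026 ]
 [0.6472 0.1303 0.026 ]] row
[[0.6486 0.0445 0.078 ]
 [0.6506 0.059  0.078 ]
 [0.6445 0.1263 0.078 ]] tops: c2 white-left.., c2 right, c3 left(z .086!)
[[0.6532 0.1203 0.086 ]]
224 
227 [(np.int64(93), np.int64(74), np.int64(53)), (np.int64(75), np.int64(67), np.int64(55)), (np.int64(69), np.int64(66), np.int64(61)), (np.int64(68), np.int64(65), np.int64(63)), (np.int64(75), np.int64(76), np.int64(71)), (np.int64(88), np.int64(87), np.int64(83)), (np.int64(93), np.int64(92), np.int64(87)), (np.int64(94), np.int64(95), np.int64(88)), (np.int64(92), np.int64(93), np.int64(87)), (np.int64(92), np.int64(93), np.int64(87)), (np.int64(81), np.int64(82), np.int64(77)), (np.int64(76), np.int64(75), np.int64(70)), (np.int64(76), np.int64(76), np.int64(70)), (np.int64(76), np.int64(76), np.int64(71)), (np.int64(73), np.int64(72), np.int64(70)), (np.int64(69), np.int64(70), np.int64(66)), (np.int64(75), np.int64(76), np.int64(71)), (np.int64(73), np.int64(73), np.int64(69)), (np.int64(71), np.int64(70), np.int64(66)), (np.int64(53), np.int64(53), np.int64(50)), (np.int64(41), np.int64(39), np.int64(41)), (np.int64(50), np.int64(50), np.int64(50)), (np.int64(50), np.int64(48), np.int64(51)), (np.int64(55), np.int64(52), np.int64(52)), (np.int64(51), np.int64(49), np.int64(48)), (np.int64(53), np.int64(49), np.int64(51)), (np.int64(52), np.int64(50), np.int64(50)), (np.int64(67), np.int64(66), np.int64(63)), (np.int64(109), np.int64(108), np.int64(102)), (np.int64(163), np.int64(161), np.int64(152)), (np.int64(168), np.int64(167), np.int64(156)), (np.int64(168), np.int64(167), np.int64(155)), (np.int64(169), np.int64(169), np.int64(158)), (np.int64(168), np.int64(168), np.int64(156))]
229
```

The held case's bottom edge (crop 357–508) lies centred to within 1 mm between the row faces (crop 337 and 514). I'll trim slightly, then lower it while feeling for contact.

```bash

python3 -m inch '30 .02 .06 .06 0 0 0;30 0 0 .04 0 0 0;30 0 0 .04 0 0 0;30 0 0 .04 0 0 0' |sed -n '2p;4p'
python3 -m inch '30 0 0 .04 0 0 0;30 0 0 .04 0 0 0' |sed -n '2p;4p'
python3 -m inch '30 0 0 .04 0 0 0;30 0 0 .04 0 0 0' |sed -n '2,4p'
```

```text
tcp_pos: [0.6214, 0.1015, 0.2756]
force: [0.6, -0.4, -1.6]
tcp_pos: [0.6213, 0.1012, 0.273]
force: [-0.4, -2.8, -0.0]
tcp_pos: [0.6213, 0.101, 0.2704]
orientation: [-180.0, 0.1, 83.8]
force: [-0.9, -2.5, -1.4]
```

```bash

python3 -m inch '30 -.03 0 0 0 0 0;30 0 0 .03 0 0 0;30 0 0 .03 0 0 0' |sed -n '2p;4p'
python3 -m inch '30 0 0 .04 0 0 0;30 0 0 .04 0 0 0' |sed -n '2p;4p'
python3 -m inch '30 0 0 .04 0 0 0;30 0 0 .04 0 0 0' |sed -n '2,4p'
```

```text
tcp_pos: [0.6212, 0.1006, 0.2687]
force: [0.0, -0.9, -1.9]
tcp_pos: [0.6212, 0.1006, 0.2662]
force: [-1.0, -0.8, -2.1]
tcp_pos: [0.6212, 0.1006, 0.2638]
orientation: [-180.0, 0.0, 83.8]
force: [-0.1, -2.9, -1.7]
```

```bash

python3 -m inch '30 -.02 0 0 0 0 0;30 0 0 .04 0 0 0;30 0 0 .04 0 0 0' |sed -n '2p;4p'
python3 -m inch '30 0 0 .05 0 0 0;30 0 0 .05 0 0 0' |sed -n '2p;4p'
python3 -m inch '30 0 0 .05 0 0 0;30 0 0 .05 0 0 0' |sed -n '2,4p'
```

```text
tcp_pos: [0.6212, 0.1003, 0.2616]
force: [0.0, -0.1, -0.8]
tcp_pos: [0.6212, 0.1002, 0.2584]
force: [0.1, -0.0, -1.2]
tcp_pos: [0.6212, 0.1001, 0.2554]
orientation: [-180.0, -0.0, 83.8]
force: [0.4, -0.6, -1.5]
```

```bash

python3 -m inch '30 0 0 .08 0 0 0;30 0 0 .08 0 0 0;30 0 0 .08 0 0 0' |sed -n '2p;4p'
python3 -m inch '30 0 0 .1 0 0 0;30 0 0 .1 0 0 0;30 0 0 .1 0 0 0' |sed -n '2p;4p'
python3 -m inch '30 0 0 .1 0 0 0;30 0 0 .1 0 0 0;30 0 0 .1 0 0 0' |sed -n '2p;4p'
```

```text
tcp_pos: [0.6211, 0.1, 0.2481]
force: [0.0, 0.8, -1.6]
tcp_pos: [0.6211, 0.1, 0.239]
force: [-0.2, -0.2, -3.0]
tcp_pos: [0.6212, 0.1, 0.23]
force: [0.0, 0.1, -2.4]
```

```bash

python3 -m inch '30 0 0 .1 0 0 0;30 0 0 .1 0 0 0;30 0 0 .08 0 0 0' |sed -n '2p;4p'
python3 -m inch '30 0 0 .04 0 0 0;30 0 0 .04 0 0 0' |sed -n '2p;4p'
python3 -m inch '30 0 0 .03 0 0 0;30 0 0 .03 0 0 0' |sed -n '1,4p'
```

```text
tcp_pos: [0.6211, 0.1, 0.2215]
force: [0.4, 0.2, -1.8]
tcp_pos: [0.6212, 0.1001, 0.2194]
force: [0.7, -0.0, -0.8]
clock: 25.7
tcp_pos: [0.6212, 0.1, 0.2177]
orientation: [180.0, -0.0, 83.8]
force: [-0.3, -1.2, -0.8]
```

```bash

python3 -m inch '30 0 0 .03 0 0 0;30 0 0 0 0 0 0' |sed -n '2p;4p'
python3 -m inch '30 0 0 .03 0 0 0;30 0 0 0 0 0 0' |sed -n '2p;4p'
python3 -m inch '30 0 0 .03 0 0 0;30 0 0 0 0 0 0' |sed -n '1,4p'
```

```text
tcp_pos: [0.6211, 0.1001, 0.2168]
force: [-0.5, 0.1, -1.1]
tcp_pos: [0.6211, 0.1, 0.2159]
force: [0.5, -0.3, -1.2]
clock: 26.2
tcp_pos: [0.6213, 0.1001, 0.2155]
orientation: [180.0, -0.0, 83.8]
force: [-0.8, 0.2, 4.2]
```

```bash

python3 -m inch '40 0 0 0 0 0 0;80 0 0 0 0 0 0;80 0 0 0 0 0 0;80 0 0 0 0 0 0;80 0 0 0 0 0 0;80 0 0 0 0 0 0' |sed -n '2,6p'
python3 -m inch '80 0 0 -.1 0 0 0;80 0 0 -.3 0 0 0;80 0 0 -.6 0 0 0;80 0 0 -1 0 0 0;80 0 0 -1 0 0 0;80 0 0 -1 0 0 0;80 0 0 -1 0 0 0;80 -1 -.5 0 0 0 0;80 -1 -.5 0 0 0 0;80 -1 -.5 0 0 0 0' |sed -n '1,4p'
python3 -m inch '80 -1 -.5 0 0 0 0;80 -1 -.5 0 0 0 0;80 -1 -.5 0 0 0 0;80 -1 -.5 0 0 0 0;80 -1 -.5 0 0 0 0;80 -1 -.5 0 0 0 0;80 0 0 0 0 0 0' |sed -n '1,4p'
python3 - <<'E'
from plant import manip
import cv2,numpy as np
d=manip.snapshot("scene");i=d["img"][:,:,::-1]
o=np.zeros((600,800,3),np.uint8)
o[:330]=cv2.resize(i[212:274,275:425],(800,330),interpolation=2)
e=manip.snapshot("top");o[332:596,:600]=cv2.resize(e["img"][138:193,168:293,::-1],(600,264),interpolation=2)
cv2.imwrite("pics/p6.png",o)
E
```

```text
tcp_pos: [0.6212, 0.1, 0.2149]
orientation: [-180.0, 0.0, 83.8]
force: [0.6, -0.9, 0.2]
grip_width: 0.0684
grip_force: 0.0
clock: 27.53
tcp_pos: [0.5658, 0.015, 0.3665]
orientation: [179.9, -0.0, 83.9]
force: [0.1, -1.7, -0.0]
clock: 28.12
tcp_pos: [0.4538, -0.1588, 0.3654]
orientation: [-179.8, 0.2, 83.4]
force: [0.0, 0.2, -0.4]
```

View pics/p6.png

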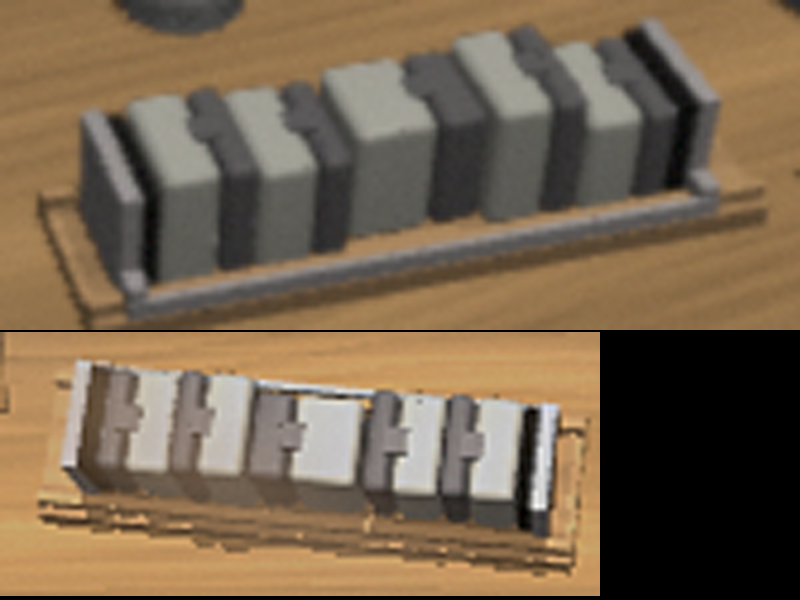

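The wide case stands in the row (scene crop 350–480) level with its neighbours. All five cases look upright and square between the stops, and the arm is clear.

```bash
python3 -c "
from plant import manip
print(manip.job_done())"
```

```text
the job is handed in; nothing more can be done
None
```

The wide case is in the opened place, down on the rack floor and turned like its neighbours; all five cases look upright and square, and the job is handed in (no verdict was returned).

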